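# Empty the tall dipper under the low splash guard

### The job

Tip the white grinding ball out of the tall steel dipper into the steel tray beside it, all under the low clear splash guard without knocking the guard and without shoving the tray. Then stand the dipper upright on the bench again where it was, and let go of it.

Things in the scene. Friction and masses are not known exactly. Their poses are not given: they have to be found in the camera images.
- dipper_grip (a point): Handle of the taller of two open steel dippers beside the tray. Cup 150 mm tall, 54 mm across at the foot, 84 at the rim, wall 3. Handle: level round bar, 14 mm thick, 80 mm above the foot, pointing to the robot. Point: on the bar's axis, 160 mm from the cup's axis, 38 from the free end. x: along the bar to the cup; z: up the cup. Loose, under 0.25 kg. The other cup is 80 mm tall, empty.
- ball_center (a point): Centre of the white ceramic grinding ball, 30 mm in diameter, 50 g, which lies loose on the floor of the tall dipper's cup. It rolls freely.
- tray: Open steel tray on the bench between the two dippers, 150 mm (its x) by 130 mm (its y), 35 mm high, walls and floor 4 mm thick. Origin: centre of its underside; x points roughly away from the robot, z up. Loose, 0.6 kg.
- guard: Clear level plate on four thin legs, fixed low over both cups and the tray. Origin on the bench; x away from the robot, y along the plate, z up. Underside 210 mm above the bench, 6 mm thick, from -55 mm (front edge, robot side) to +80 mm in x and -330 to +330 mm in y. Legs 12 mm thick at x -45 and +70, y -310 and +310 mm.
Not all that is in view belongs to the job. Leave any purple look-alike of the part that bears dipper_grip alone.

How it is judged (in metres and radians):
On the way:
1. the ball lies in the tray (x of ball_center in the frame of tray between -0.075 and 0.075 m and y of ball_center in the frame of tray between -0.065 and 0.065 m and z of ball_center in the frame of tray below 0.03 m), for 0.2 s.
At the end, for the whole second after the job is handed in: The ball lies on the floor of the tray, and the tall dipper stands upright (within 10 degrees) on the bench, its handle within 50 mm of where it was at the start (all of step 1 and angle between dipper_grip's own z axis and vertical below 0.175 rad and height (world z) of dipper_grip between 0.065 and 0.095 m and distance of dipper_grip from where it was at the start of the episode below 0.05 m); the robot touches nothing.
It fails at once if the splash guard is knocked (more than 10 N) (contact force between guard and anything else above 10 N).
It fails at once if the tray is shoved more than 30 mm (distance of tray from where it was at the start of the episode above 0.03 m).
It also fails if it takes over 46 s, if anything falls off the work surface, if the arm or the gripper's body presses on something with over 40 N, if the wrist force passes 120 N, or if a joint passes its speed limit or range.

### The arm

A 6-joint arm with a two-finger parallel gripper is mounted at the origin on the work surface. World frame = base frame: x ahead of the robot, y to its left, z up, the work surface at z = 0. Lengths are in m, angles in degrees, forces in N, time in s.
With the tool pointing down it reaches from about 0.4 to 0.825 m from the base axis. Payload 7 kg.
Tool frame: the origin (TCP) lies midway between the tips of the shut fingers; the grasp point (between the pads) lies 19 mm behind it; z points along the fingers, y is the line along which they close (so a half turn about z gives the same grasp; the last joint's range is limited). The gripper opens to 88 mm and grips with 3 to 60 N. Pads are 19 mm wide; open, the fingers measure 130 mm over their backs; the gripper's body (78 mm by 193 mm) begins 47 mm behind the grasp point.
Start: joints at [80.678, 20.546, 0.682, 0, -70.136, -16.507], TCP at [0.294, 0.608, 0.227] pointing down, gripper open.
Joint ranges: [-176.03, 176.03], [-82.01, 121.73], [-58.28, 71.71], [-173.87, 95.51], [-174.79, -0.11], [-173.66, 173.66]. Speed limits (degrees/s): [136.94, 136.94, 172.46, 180, 180, 180].

### API

Orientations are given as [roll, pitch, yaw] about the fixed x, y, z axes, in that order (R = Rz(yaw) Ry(pitch) Rx(roll)).
In Python, from plant import * gives the robot as it stands.
- The arm moves only by the tool move_arm, never from a script. Its argument "commands" is a list of rows, each a list of 7 numbers: the shift along the world's x, y, z in mm, then the turn, a rotation vector about the world's x, y, z in degrees, then the opening in per cent of the stroke, from 0 (shut) to 100 (fully open). In form: [[x, y, z, rx, ry, rz, fingers], ...]. A call has 1 to 20 rows; each row shifts and turns the commanded pose from where the row before left it; what a row does not reach is not made up. A row lasts 1/10 s, in which the tool goes at most 50 mm and 8.59 degrees, less where a joint would pass 70% of its speed; a pose out of reach is approached as far as the arm can. A call with a gripper value outside its range is refused whole. The fingers move at their own pace and stop on an object; "squeeze" is the grip in N (left out, the last holds). Time passes only in rows, so rows that do not move let the fingers close. It gives the time, the measured TCP pose, the force and the opening at its end, in the units of the state.
- get_state(): the state, without advancing time (a new reading comes with each control period).
- capture(name): name is "scene" or "top" or "wrist"; returns a dict with "frame" (384x512x3 uint8, blue, green, red), "camera_matrix" (3x3 intrinsics, pixels), "world_to_cam" (4x4, takes a point from world to camera coordinates); the wrist camera has in their place "tool_from_camera" (4x4, takes a point from camera to tool coordinates, whose origin is the TCP and whose axes are the flange's). Camera axes: x right, y up, looking along -z (the intrinsics and any distortion apply to the point x, -y, -z); pixel columns grow to the right and rows downward; lengths in m; the calibration is good to about 2 mm. A picture is of the moment at which its call begins: read the wrist's pose just before it. There is no depth.
- close_job(): hands the job in, once; it reports no verdict.
The state is a dict: "time_s": time; "joints": joint angles; "qd": joint speeds; "joint_torque": joint torques, N m; "tcp_pos": TCP position; "eef_rot": TCP orientation; "contact_force": force on the tool from outside, world axes, zero at the start; "moment": the same for the moment, N m; "gripper_width": finger opening in m.
Only numpy, scipy, OpenCV 4.12 (cv2) and the standard library are available. Lean on these libraries where they do the work, as an engineer would, in place of code of your own. Each camera call takes 0.05 s, during which the arm holds its last target. There are 200 camera calls.

## Working session

There is one attempt and no reset: what is moved stays moved. The work goes in short steps, Python scripts to look and compute and a tool call to move; the robot and the scene stay as the last step left them, time stands still between calls to the robot, and variables do not carry over. Pictures are saved under pics/ and viewed, on a budget of 10 in all, crops included, one or two more only if the job needs it, and the job is handed in when it is done.

Besides the shell and the picture viewer there is one more tool, called as a command line: name --pt "numbers of a row" for each row, then --argument value for the rest. move_arm: Moves the arm, as the interface text tells. Its arguments: {"type":"object","properties":{"commands":{"type":"array"},"squeeze":{"type":"number"}},"required":["commands"]}

```bash
ls; mkdir -p pics; python3 - <<'E'
from plant import *
import cv2,pickle
print(get_state())
for n in ("scene","top"):
    c=capture(n); cv2.imwrite(f"pics/{n}0.png",c["frame"]); pickle.dump(c,open(f"{n}0.pkl","wb")); print(c["camera_matrix"],c["world_to_cam"])
E
```

```text
pics
{'time_s': 0.0, 'joints': array([ 8.06781395e+01,  2.05906850e+01,  6.35008332e-01, -1.86941400e-02,
       -7.01353760e+01, -1.65081991e+01]), 'qd': array([-0.08179059,  0.06360009, -0.01415285,  0.11508563,  0.02072043,
       -0.01985857]), 'joint_torque': array([ 8.55449780e-04, -5.82713163e+01,  2.93062466e+01,  6.99744925e+00,
        7.11334185e-03, -1.50826386e-04]), 'tcp_pos': array([0.29390825, 0.60712868, 0.22564501]), 'eef_rot': array([ 1.79907707e+02, -9.02573557e-03, -2.58364186e+01]), 'contact_force': array([ 0.60032186,  0.18210884, -0.20204885]), 'moment': array([-0.04499492, -0.01464587,  0.02692825]), 'gripper_width': 0.08770643086767467}
[[370.23215476   0.         261.83505226]
 [  0.         370.23215476 187.15880288]
 [  0.           0.           1.        ]] [[ 0.5072101   0.86180287  0.00580782 -0.25445028]
 [-0.61900013  0.3596042   0.69822894  0.25181546]
 [ 0.59964719 -0.35774381  0.71585097 -1.27498985]
 [ 0.          0.          0.          1.        ]]
[[464.0432207    0.         259.51776797]
 [  0.         464.0432207  184.72314155]
 [  0.           0.           1.        ]] [[ 2.88453600e-02 -9.99583804e-01  4.05825234e-04 -5.37678217e-03]
 [ 9.81967147e-01  2.84128717e-02  1.86904335e-01 -5.06605189e-01]
 [-1.86838077e-01 -4.99281577e-03  9.82378036e-01 -1.28277780e+00]
 [ 0.00000000e+00  0.00000000e+00  0.00000000e+00  1.00000000e+00]]
```

View pics/scene0.png

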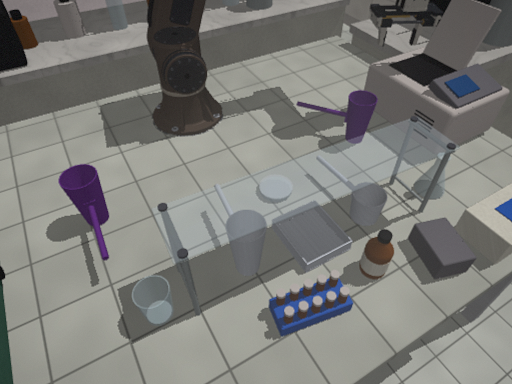

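View pics/top0.png

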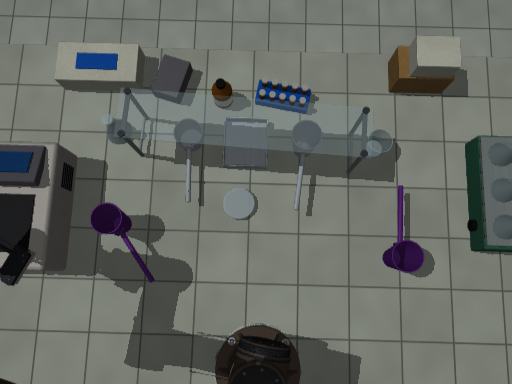

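The scene view shows the tall dipper at about (247,235), the tray at (312,235) and the short cup at (368,200). In the top view the tall dipper is at (305,138), with its handle running to (298,205), and the tray is at (245,143). I'll enlarge both views to get exact pixels.

```bash
python3 - <<'E'
import cv2,numpy as np
a=cv2.imread("pics/top0.png")[85:215,215:395]; b=cv2.imread("pics/scene0.png")[170:290,150:360]
a=cv2.resize(a,None,fx=4,fy=4,interpolation=cv2.INTER_CUBIC); cv2.imwrite("pics/a.png",a)
cv2.imwrite("pics/b.png",cv2.resize(b,None,fx=3.8,fy=4,interpolation=cv2.INTER_CUBIC))
E
```

```text
(no output)
```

View pics/a.png

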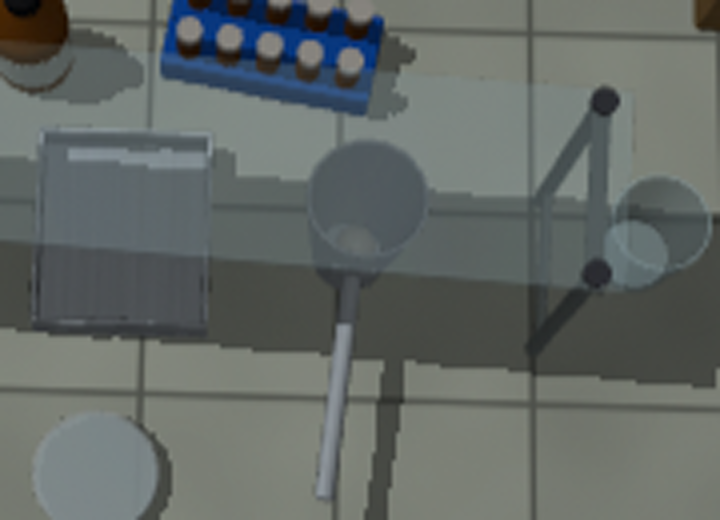

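View pics/b.png

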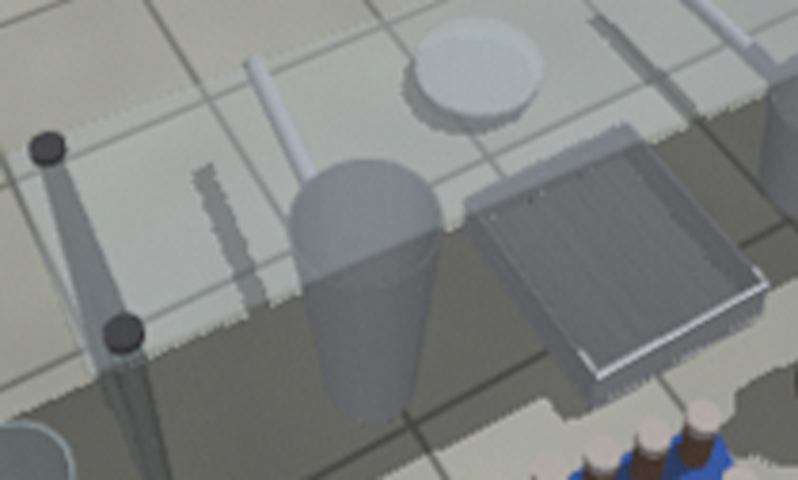

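The top crop shows the rim centre at (368,200), the bar end at (324,497), the tray's upper corners at (40,132), (211,134), (208,325) and (33,322), and the leg tops at (604,101) and (597,272). The scene crop shows the bar end at (252,62), the rim centre at (366,220) and the leg tops at (48,148) and (124,333). Casting rays next.

```bash
cat >h.py <<'E'
import numpy as np,pickle
def ray(c,u,v):
    K=c["camera_matrix"];W=c["world_to_cam"];R,t=W[:3,:3],W[:3,3]
    d=np.array([(u-K[0,2])/K[0,0],-(v-K[1,2])/K[1,1],-1]);return -R.T@t,R.T@d
def on(c,u,v,z):
    o,d=ray(c,u,v);return (o+d*(z-o[2])/d[2])
def proj(c,p):
    K=c["camera_matrix"];W=c["world_to_cam"];q=W[:3,:3]@p+W[:3,3];return K[0,0]*q[0]/-q[2]+K[0,2],K[1,1]*-q[1]/-q[2]+K[1,2]
E
python3 - <<'E'
from h import *
T=pickle.load(open("top0.pkl","rb"));S=pickle.load(open("scene0.pkl","rb"))
t=lambda U,V:((U+.5)/4-.5+215,(V+.5)/4-.5+85)
s=lambda U,V:((U+.5)/3.8-.5+150,(V+.5)/4-.5+170)
np.set_printoptions(precision=4,suppress=True)
for n,p,z,q in [("rim",(368,200),.15,(366,220)),("barend",(324,497),.08,(252,62)),("bar2",(350,285),.087,None),("ball",(352,238),.02,None),("leg+",(604,101),.216,(124,333)),("leg-",(597,272),.216,(48,148)),
 ("t1",(40,132),.035,(768,285)),("t2",(211,134),.035,(600,375)),("t3",(208,325),.035,(470,205)),("t4",(33,322),.035,(628,125))]:
    print(n,on(T,*t(*p),z), on(S,*s(*q),z) if q else "")
E
```

```text
rim [ 0.6283 -0.1144  0.15  ] [ 0.6316 -0.1147  0.15  ]
barend [ 0.4353 -0.0928  0.08  ] [ 0.4344 -0.0938  0.08  ]
bar2 [ 0.5852 -0.1084  0.087 ] 
ball [ 0.6386 -0.1154  0.02  ] 
leg+ [ 0.6788 -0.2593  0.216 ] [ 0.6776 -0.2599  0.216 ]
leg- [ 0.5649 -0.2533  0.216 ] [ 0.5622 -0.2532  0.216 ]
t1 [0.7092 0.119  0.035 ] [0.7161 0.1165 0.035 ]
t2 [ 0.7114 -0.0082  0.035 ] [ 0.714  -0.0079  0.035 ]
t3 [ 0.5655 -0.0098  0.035 ] [ 0.5733 -0.0099  0.035 ]
t4 [0.5641 0.1179 0.035 ] [0.571  0.1168 0.035 ]
```

```bash
cat >>h.py <<'E'
from scipy.spatial.transform import Rotation as Ro
bar=np.array([.994,-.109,0]);bar/=np.linalg.norm(bar)
def want(roll,lean=12):
    base=Ro.from_euler("xyz",[180,0,-6.26],degrees=True)
    ax=np.cross([0,0,1],bar)
    return Ro.from_rotvec(np.radians(roll)*bar)*Ro.from_rotvec(-np.radians(lean)*ax)*base
def plan(s,grip,roll,back=0,lean=12):
    """shift mm, rotvec deg from the measured pose to grasp point 'grip'"""
    W=want(roll,lean);z=W.apply([0,0,1]);cur=Ro.from_euler("xyz",s["eef_rot"],degrees=True)
    tcp=np.array(grip)+z*(.019-back)
    print("tool z",z.round(3),"tcp",tcp.round(4),"shift",((tcp-s["tcp_pos"])*1e3).round(1),"rotvec",np.degrees((W*cur.inv()).as_rotvec()).round(1))
E
python3 - <<'E'
from h import *
import plant
print([n for n in dir(plant) if n[0]!="_"])
s=plant.get_state(); print(s["time_s"])
plan(s,[.51,-.1013,.08],40,.12)
plan(s,[.49,-.05,.25],-58)
plan(s,[.49,-.05,.25],0)
print(want(-58).as_euler("xyz",degrees=True),want(40).as_euler("xyz",degrees=True))
E
```

```text
['Unreachable', 'capture', 'close_job', 'get_state']
0.1
tool z [ 0.275  0.602 -0.749] tcp [ 0.4822 -0.1621  0.1557] shift [ 188.3 -769.3  -70. ] rotvec [ 35.3 -22.2  14.5]
tool z [ 0.116 -0.847 -0.518] tcp [ 0.4922 -0.0661  0.2402] shift [ 198.3 -673.2   14.5] rotvec [-58.9   5.5  23.9]
tool z [ 0.207 -0.023 -0.978] tcp [ 0.4939 -0.0504  0.2314] shift [ 200.  -657.6    5.7] rotvec [ -3.2 -11.6  19.5]
[121.43399612  -6.32724781   3.95928386] [-139.37524879   -9.16315826  -14.03959896]
```

move_arm --pt "5 -20 40 -0.2 -0.6 1 100" --pt "10 -40 20 -0.2 -0.6 1 100" --pt "12 -45 5 -0.2 -0.6 1 100" --pt "12 -45 0 -0.2 -0.6 1 100" --pt "12 -45 0 -0.2 -0.6 1 100" --pt "12 -45 0 -0.2 -0.6 1 100" --pt "12 -45 0 -0.2 -0.6 1 100" --pt "12 -45 0 -0.2 -0.6 1 100" --pt "12 -45 0 -0.2 -0.6 1 100" --pt "12 -45 0 -0.2 -0.6 1 100" --pt "12 -45 0 -0.2 -0.6 1 100" --pt "12 -45 0 -0.2 -0.6 1 100" --pt "12 -45 0 -0.2 -0.6 1 100" --pt "12 -45 0 -0.2 -0.6 1 100" --pt "12 -45 0 -0.2 -0.6 1 100" --pt "12 -20 0 -0.2 -0.6 1.2 100" --pt "5 0 0 0 -0.6 1.5 100" --pt "0 0 0 0 -0.6 1.5 100"

```text
time_s: 1.9
tcp_pos: [0.4822, -0.0584, 0.291]
eef_rot: [-180.0, -11.2, -6.7]
contact_force: [-0.6, 0.3, -0.1]
gripper_width: 0.0876
```

move_arm --pt "0 0 0 -7.2 0.8 0 100" --pt "0 0 0 -7.2 0.8 0 100" --pt "0 0 0 -7.2 0.8 0 100" --pt "0 0 0 -7.2 0.8 0 100" --pt "0 0 0 -7.2 0.8 0 100" --pt "0 0 0 -7.2 0.8 0 100" --pt "0 0 0 -7.2 0.8 0 100" --pt "0 0 0 -7.2 0.8 0 100" --pt "0 0 0 0 0 0 100"

```text
time_s: 2.8
tcp_pos: [0.4819, -0.0563, 0.2897]
eef_rot: [121.1, -5.9, 3.4]
contact_force: [-0.3, -1.0, -0.5]
gripper_width: 0.0875
```

```bash
python3 - <<'E'
from h import *
import plant
s=plant.get_state(); print(s["time_s"],s["joints"].round(1),s["tcp_pos"],s["eef_rot"])
plan(s,[.49,-.05,.18],-58)
plan(s,[.51,-.1013,.08],40,.12)
E
```

```text
2.8 [ 47.2  11.8 -42.5  41.1 -84.6  19.7] [ 0.48194226 -0.05626786  0.28967602] [121.12422572  -5.85893147   3.36530927]
tool z [ 0.116 -0.847 -0.518] tcp [ 0.4922 -0.0661  0.1702] shift [  10.3   -9.8 -119.5] rotvec [ 0.3 -0.4  0.6]
tool z [ 0.275  0.602 -0.749] tcp [ 0.4822 -0.1621  0.1557] shift [   0.3 -105.9 -134. ] rotvec [ 97.7 -11.6   0.1]
```

move_arm --pt "3 0 -33 0 0 0 100" --pt "3 0 -33 0 0 0 100" --pt "3 0 -33 0 0 0 100" --pt "3 0 -30 0 0 0 100" --pt "0 0 0 0 0 0 100"

```text
time_s: 3.3
tcp_pos: [0.4933, -0.058, 0.1609]
eef_rot: [121.6, -6.0, 3.1]
contact_force: [0.8, -0.2, 0.3]
gripper_width: 0.0877
```

```bash
python3 - <<'E'
from h import *
import plant
s=plant.get_state(); print(s["time_s"],s["joints"].round(1),s["tcp_pos"],s["eef_rot"],s["contact_force"])
E
```

```text
3.3 [ 44.8  22.6 -48.9  45.3 -70.9   8.3] [ 0.4933229  -0.05800162  0.16091455] [121.55842097  -6.00408108   3.09711591] [ 0.84731786 -0.2271123   0.28324833]
```

move_arm --pt "-3 -10 40 8.1 -0.9 0 100" --pt "-3 -10 40 8.1 -0.9 0 100" --pt "-3 -10 20 8.1 -0.9 0 100" --pt "-2 -10 0 8.1 -0.9 0 100" --pt "0 -10 0 8.1 -0.9 0 100" --pt "0 -10 0 8.1 -0.9 0 100" --pt "0 -10 0 8.1 -0.9 0 100" --pt "0 -10 0 8.1 -0.9 0 100" --pt "0 -10 -15 8.1 -0.9 0 100" --pt "0 -7 -25 8.1 -0.9 0 100" --pt "0 -7 -25 8.1 -0.9 0 100" --pt "0 0 -25 8.1 -0.9 0 100" --pt "0 0 -15 0 0 0 100"

```text
time_s: 4.6
tcp_pos: [0.4815, -0.1634, 0.1549]
eef_rot: [-139.9, -8.2, -14.0]
contact_force: [-0.6, 0.0, -0.5]
gripper_width: 0.0877
```

```bash
python3 - <<'E'
from h import *
import plant,cv2
s=plant.get_state(); print(s["time_s"],s["joints"].round(1),s["tcp_pos"],s["eef_rot"],s["contact_force"])
plan(s,[.51,-.1013,.08],40)
c=plant.capture("wrist"); cv2.imwrite("pics/w1.png",c["frame"])
G=c["tool_from_camera"];K=c["camera_matrix"];R=Ro.from_euler("xyz",s["eef_rot"],degrees=True)
for p in [(.434,-.093,.08),(.51,-.1013,.08),(.594,-.1105,.08)]:
    q=np.linalg.inv(G)@np.r_[R.inv().apply(np.array(p)-s["tcp_pos"]),1]; print(K[0,0]*q[0]/-q[2]+K[0,2],K[1,1]*q[1]/q[2]+K[1,2])
E
```

```text
4.6 [-30.5  17.3 -10.7 -42.6 -73.4 126.4] [ 0.48154689 -0.16338395  0.15485785] [-139.91099313   -8.23918077  -14.02983943] [-0.62535822  0.02673649 -0.51604593]
tool z [ 0.275  0.602 -0.749] tcp [ 0.5152 -0.0899  0.0658] shift [ 33.7  73.5 -89.1] rotvec [ 0.3 -1.   0.1]
253.55420041848078 281.2926726145141
252.35843552152983 188.07654929470533
251.00798531249558 80.81930570297831
```

View pics/w1.png

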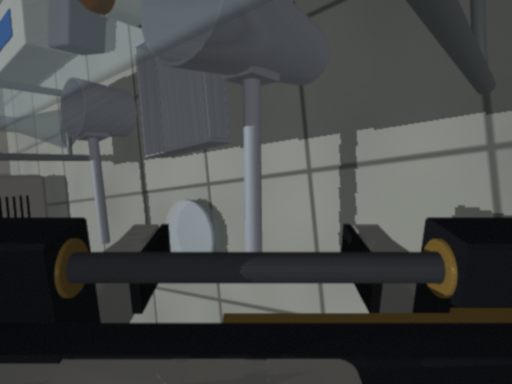

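In the wrist view the bar lies at column ~252 (rows 80–250), as predicted, and centred between the fingers. I'll go in and grip.

move_arm --pt "6 12 -15 0 -0.2 0 100" --pt "6 12 -15 0 -0.2 0 100" --pt "6 13 -15 0 -0.2 0 100" --pt "6 12 -15 0 -0.2 0 100" --pt "5 12 -15 0 -0.2 0 100" --pt "5 12 -14 0 0 0 100" --pt "0 0 0 0 0 0 100" --pt "0 0 0 0 0 0 40" --pt "0 0 0 0 0 0 40" --pt "0 0 0 0 0 0 40" --pt "0 0 0 0 0 0 40"

```text
time_s: 5.75
tcp_pos: [0.5167, -0.0882, 0.0694]
eef_rot: [-140.1, -9.5, -13.7]
contact_force: [0.3, 0.4, -0.9]
gripper_width: 0.0614
```

move_arm --pt "0 0 0 0 0 0 0" --pt "0 0 0 0 0 0 0" --pt "0 0 0 0 0 0 0" --pt "0 0 0 0 0 0 0" --pt "0 0 0 0 0 0 0" --pt "0 0 0 0 0 0 0" --squeeze 20

```text
time_s: 6.35
tcp_pos: [0.5164, -0.0879, 0.0685]
eef_rot: [-140.1, -9.4, -13.7]
contact_force: [0.1, -1.8, -1.3]
gripper_width: 0.0137
```

move_arm --pt "0 0 0 0 0 0 0" --pt "0 0 0 0 0 0 0" --pt "0 0 0 0 0 0 0" --squeeze 60

```text
time_s: 6.65
tcp_pos: [0.5164, -0.0879, 0.0685]
eef_rot: [-140.1, -9.4, -13.7]
contact_force: [0.1, -0.6, -1.6]
gripper_width: 0.0124
```

move_arm --pt "0 0 3 0 0 0 0" --pt "0 0 5 0 0 0 0" --pt "0 0 6 0 0 0 0" --pt "0 0 6 0 0 0 0" --pt "0 0 4 0 0 0 0" --pt "0 0 2 0 0 0 0" --pt "0 0 0 0 0 0 0"

```text
time_s: 7.35
tcp_pos: [0.5166, -0.0878, 0.095]
eef_rot: [-140.1, -9.4, -13.7]
contact_force: [-0.5, 0.0, -2.7]
gripper_width: 0.0124
```

```bash
python3 - <<'E'
from h import *
import plant,cv2
s=plant.get_state(); print(s["time_s"],s["joints"].round(1),s["tcp_pos"],s["eef_rot"],s["contact_force"],s["moment"])
c=plant.capture("scene"); a=c["frame"][150:300,130:330]; cv2.imwrite("pics/s2.png",cv2.resize(a,None,fx=4,fy=4,interpolation=cv2.INTER_CUBIC))
for p in [(.630,-.1145,.175),(.630,-.1145,.025)]:
    u,v=proj(c,np.array(p)); print((u-130)*4,(v-150)*4)
E
```

```text
7.35 [-22.5  19.9 -15.5 -47.3 -62.7 128. ] [ 0.51658657 -0.08781427  0.09504269] [-140.09275708   -9.4274897   -13.69318411] [-0.54843008  0.01664231 -2.67074956] [-2.41898781  1.36669669  0.00391112]
461.3588280599689 264.39699013015024
468.2709191448147 434.5802602417482
```

View pics/s2.png

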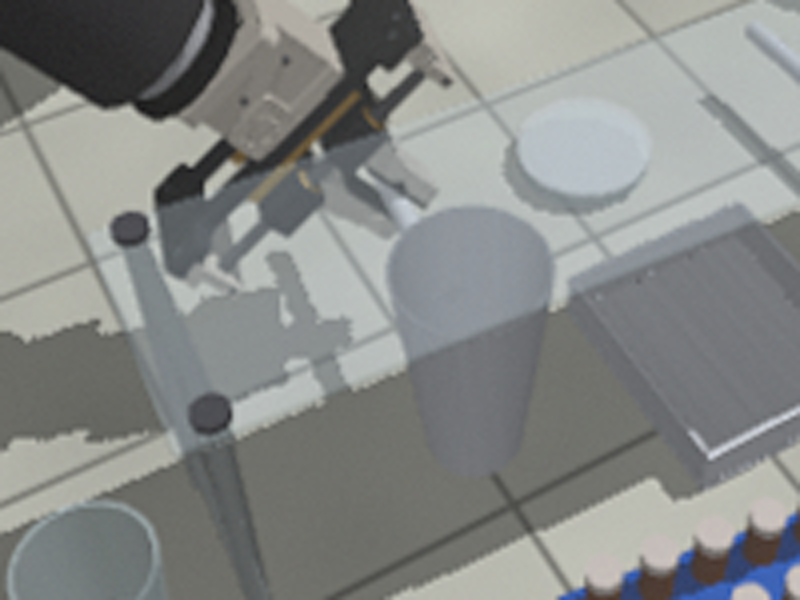

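The grip holds and the cup hangs level: rim centre (470,270) and foot (475,445), within about 2 mm of the predicted positions. Next come the rows for rolling about the bar.

```bash
python3 - <<'E'
from h import *
import plant
s=plant.get_state();z=Ro.from_euler("xyz",s["eef_rot"],degrees=True).apply([0,0,.019])
p=[Ro.from_rotvec(np.radians(-a)*bar).apply(z)*1e3 for a in range(0,105,4)]
print(np.diff(p,axis=0).round(1).tolist(),s["tcp_pos"]-z)
E
```

```text
[[-0.1, -1.0, -0.8], [-0.1, -1.1, -0.7], [-0.1, -1.1, -0.6], [-0.1, -1.2, -0.6], [-0.1, -1.2, -0.5], [-0.1, -1.2, -0.4], [-0.1, -1.3, -0.3], [-0.1, -1.3, -0.2], [-0.1, -1.3, -0.1], [-0.1, -1.3, -0.0], [-0.1, -1.3, 0.1], [-0.1, -1.3, 0.2], [-0.1, -1.3, 0.2], [-0.1, -1.2, 0.3], [-0.1, -1.2, 0.4], [-0.1, -1.2, 0.5], [-0.1, -1.2, 0.6], [-0.1, -1.1, 0.7], [-0.1, -1.1, 0.7], [-0.1, -1.0, 0.8], [-0.1, -0.9, 0.9], [-0.1, -0.9, 0.9], [-0.1, -0.8, 1.0], [-0.1, -0.7, 1.1], [-0.1, -0.7, 1.1], [-0.1, -0.6, 1.2]] [ 0.51122869 -0.09904632  0.10913438]
```

move_arm --pt "-0.1 -1 -0.8 -4 0.44 0 0" --pt "-0.1 -1.1 -0.7 -4 0.44 0 0" --pt "-0.1 -1.1 -0.6 -4 0.44 0 0" --pt "-0.1 -1.2 -0.6 -4 0.44 0 0" --pt "-0.1 -1.2 -0.5 -4 0.44 0 0" --pt "-0.1 -1.2 -0.4 -4 0.44 0 0" --pt "-0.1 -1.3 -0.3 -4 0.44 0 0" --pt "-0.1 -1.3 -0.2 -4 0.44 0 0" --pt "-0.1 -1.3 -0.1 -4 0.44 0 0" --pt "-0.1 -1.3 0 -4 0.44 0 0"

```text
time_s: 8.4
tcp_pos: [0.5152, -0.0991, 0.0903]
eef_rot: [178.9, -11.9, -5.8]
contact_force: [-1.0, -1.1, -2.2]
gripper_width: 0.0125
```

move_arm --pt "-0.1 -1.3 0.1 -4 0.44 0 0" --pt "-0.1 -1.3 0.2 -4 0.44 0 0" --pt "-0.1 -1.3 0.2 -4 0.44 0 0" --pt "-0.1 -1.2 0.3 -4 0.44 0 0" --pt "-0.1 -1.2 0.4 -4 0.44 0 0" --pt "-0.1 -1.2 0.5 -4 0.44 0 0" --pt "-0.1 -1.2 0.6 -4 0.44 0 0" --pt "0 0 0 0 0 0 0" --pt "0 0 0 0 0 0 0" --pt "0 0 0 0 0 0 0"

```text
time_s: 9.4
tcp_pos: [0.5146, -0.1086, 0.0927]
eef_rot: [150.4, -10.3, -0.2]
contact_force: [-0.2, 0.4, -2.1]
gripper_width: 0.0124
```

```bash
python3 - <<'E'
from h import *
import plant,cv2
s=plant.get_state();R=Ro.from_euler("xyz",s["eef_rot"],degrees=True)
print(s["time_s"],s["joints"].round(1),s["tcp_pos"],s["eef_rot"],s["contact_force"],"grip",s["tcp_pos"]-R.apply([0,0,.019]))
c=plant.capture("scene"); a=c["frame"][150:300,130:330]; cv2.imwrite("pics/s3.png",cv2.resize(a,None,fx=4,fy=4,interpolation=cv2.INTER_CUBIC))
R0=Ro.from_euler("xyz",[-140.1,-9.4,-13.7],degrees=True);D=R*R0.inv();print("turn",np.degrees(D.as_rotvec()))
g=s["tcp_pos"]-R.apply([0,0,.019])
for n,p in dict(rim=[.12,0,.07],foot=[.12,0,-.08],lowlip=[.12,.042,.07]).items():
    w=g+D.apply(Ro.from_euler("z",-6.26,degrees=True).apply(p)); u,v=proj(c,w); print(n,w.round(4),(u-130)*4,(v-150)*4)
E
```

```text
9.4 [ 24.   12.5 -55.1  53.3 -39.8  16. ] [ 0.51460815 -0.10857287  0.09266446] [150.44018492 -10.28597494  -0.22026194] [-0.16361437  0.35292219 -2.07462663] grip [ 0.51169312 -0.09918829  0.10892584]
turn [-6.78856056e+01  7.50852327e+00 -3.25345623e-02]
rim [ 0.6381 -0.0478  0.1347] 582.1984306865174 274.6700406266051
foot [ 0.6228 -0.1863  0.0793] 339.6089137416418 425.1700932898584
lowlip [ 0.6398 -0.0323  0.0957] 605.4407252074284 311.1429745825419
```

View pics/s3.png

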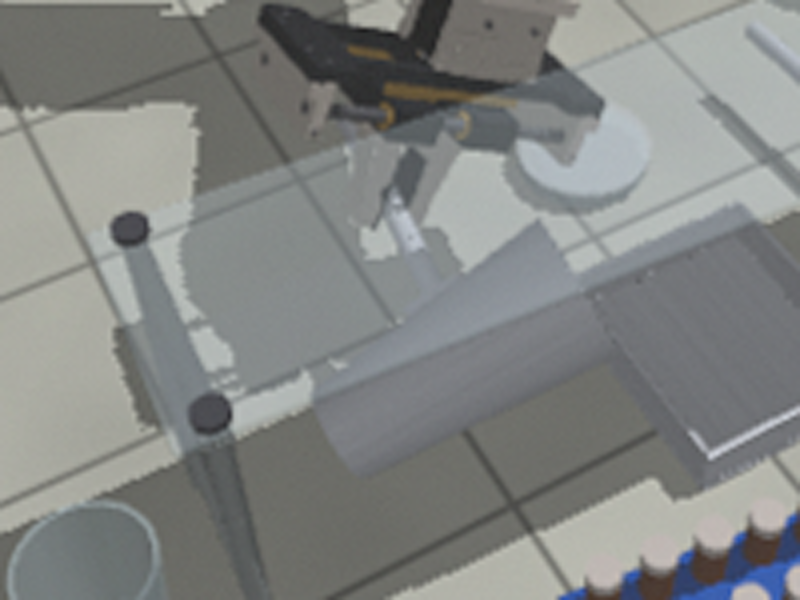

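move_arm --pt "1 4 0 0 0 0 0" --pt "1 7 0 0 0 0 0" --pt "1 9 0 0 0 0 0" --pt "1 9 0 0 0 0 0" --pt "1 9 0 0 0 0 0" --pt "1 9 0 0 0 0 0" --pt "1 9 0 0 0 0 0" --pt "1 6 0 0 0 0 0" --pt "0 3 0 0 0 0 0" --pt "0 0 0 0 0 0 0" --pt "0 0 0 0 0 0 0"

```text
time_s: 10.55
tcp_pos: [0.5225, -0.0437, 0.0926]
eef_rot: [150.3, -10.3, -0.2]
contact_force: [-0.4, -1.6, -1.8]
gripper_width: 0.012
```

```bash
cat > st.py <<'E'
from h import *
import plant
s=plant.get_state();R=Ro.from_euler("xyz",s["eef_rot"],degrees=True)
g=s["tcp_pos"]-R.apply([0,0,.019])
print(s["time_s"],s["joints"].round(1),"F",s["contact_force"].round(1),"grip",g.round(4))
R0=Ro.from_euler("xyz",[-140.1,-9.4,-13.7],degrees=True);D=R*R0.inv();print("turn",np.degrees(D.as_rotvec()).round(1))
for n,p in dict(rim=[.12,0,.07],foot=[.12,0,-.08],lowlip=[.12,.042,.07]).items():
    print(n,(g+D.apply(Ro.from_euler("z",-6.26,degrees=True).apply(p))).round(4))
E
python3 st.py
```

```text
10.55 [ 33.1  14.5 -51.1  46.  -43.9  14.8] F [-0.4 -1.6 -1.8] grip [ 0.5196 -0.0343  0.1089]
turn [-68.    7.5  -0. ]
rim [0.646  0.0173 0.1346]
foot [ 0.6307 -0.1214  0.0794]
lowlip [0.6477 0.0326 0.0955]
```

move_arm --pt "0 -0.6 0.3 -2 0.22 0 0" --pt "0 -0.6 0.3 -2 0.22 0 0" --pt "0 -0.6 0.3 -2 0.22 0 0" --pt "0 -0.6 0.3 -2 0.22 0 0" --pt "0 -0.5 0.4 -2 0.22 0 0" --pt "0 -0.3 0.2 -1 0.11 0 0" --pt "0 -0.15 0.1 -0.5 0.06 0 0" --pt "0 -0.15 0.1 -0.5 0.06 0 0" --pt "0 -0.15 0.1 -0.5 0.06 0 0" --pt "0 -0.15 0.1 -0.5 0.06 0 0" --pt "0 -0.15 0.1 -0.5 0.06 0 0" --pt "0 -0.15 0.1 -0.5 0.06 0 0" --pt "0 -0.15 0.1 -0.5 0.06 0 0" --pt "0 -0.15 0.1 -0.5 0.06 0 0" --pt "0 -0.15 0.1 -0.5 0.06 0 0" --pt "0 -0.15 0.1 -0.5 0.06 0 0" --pt "0 -0.15 0.1 -0.5 0.06 0 0" --pt "0 -0.15 0.1 -0.5 0.06 0 0"

```text
time_s: 12.35
tcp_pos: [0.5228, -0.0485, 0.0957]
eef_rot: [133.1, -8.0, 2.6]
contact_force: [0.3, -0.3, -2.4]
gripper_width: 0.0126
```

```bash
python3 st.py
```

```text
12.35 [ 39.   23.  -50.1  50.1 -57.    6.8] F [ 0.3 -0.3 -2.4] grip [ 0.5203 -0.0347  0.1086]
turn [-85.    9.4   0. ]
rim [0.6473 0.0215 0.1138]
foot [ 0.6309 -0.1271  0.1022]
lowlip [0.6476 0.0248 0.072 ]
```

move_arm --pt "0 -0.15 0.1 -0.5 0.06 0 0" --pt "0 -0.15 0.1 -0.5 0.06 0 0" --pt "0 -0.15 0.1 -0.5 0.06 0 0" --pt "0 -0.15 0.1 -0.5 0.06 0 0" --pt "0 -0.15 0.1 -0.5 0.06 0 0" --pt "0 -0.15 0.1 -0.5 0.06 0 0" --pt "0 -0.15 0.1 -0.5 0.06 0 0" --pt "0 -0.15 0.1 -0.5 0.06 0 0" --pt "0 -0.15 0.15 -0.5 0.06 0 0" --pt "0 -0.1 0.15 -0.5 0.06 0 0" --pt "0 -0.1 0.15 -0.5 0.06 0 0" --pt "0 -0.1 0.15 -0.5 0.06 0 0" --pt "0 -0.1 0.15 -0.5 0.06 0 0" --pt "0 -0.1 0.15 -0.5 0.06 0 0" --pt "0 -0.1 0.15 -0.5 0.06 0 0" --pt "0 -0.1 0.15 -0.5 0.06 0 0"

```text
time_s: 13.95
tcp_pos: [0.5228, -0.0505, 0.0977]
eef_rot: [125.1, -6.6, 3.6]
contact_force: [-0.5, 0.1, -1.5]
gripper_width: 0.0124
```

```bash
python3 st.py; python3 - <<'E'
import plant,cv2,numpy as np
t=plant.capture("top")["frame"][85:215,215:345];s=plant.capture("scene")["frame"][160:290,200:370]
f=lambda a:cv2.resize(a,(390,400),interpolation=cv2.INTER_CUBIC)
cv2.imwrite("pics/c4.png",np.hstack([f(t),f(s)]))
E
```

```text
13.95 [ 41.1  27.7 -49.2  50.7 -62.9   4.3] F [-0.5  0.1 -1.5] grip [ 0.5205 -0.0351  0.1086]
turn [-93.   10.4   0.1]
rim [0.6475 0.0211 0.1039]
foot [ 0.631  -0.1277  0.1133]
lowlip [0.6471 0.0185 0.062 ]
```

View pics/c4.png

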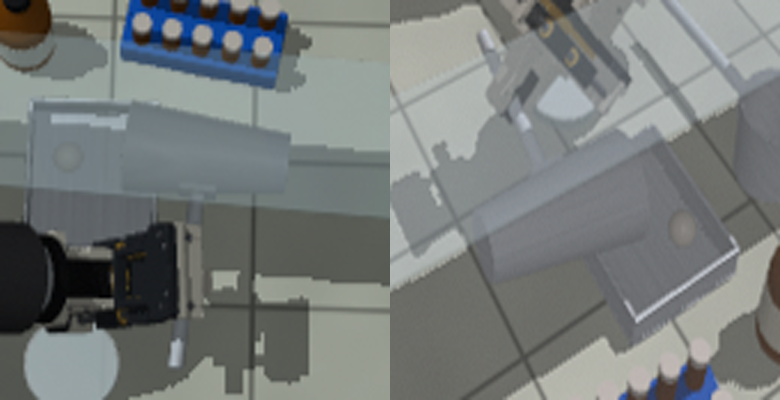

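The composite shows the ball lying on the tray floor, at (68,155) in the left half and (683,227) in the right. Now I'll reverse: roll back, shift away, then roll upright.

move_arm --pt "0.1 0.8 -1 4 -0.44 0 0" --pt "0.1 0.9 -0.9 4 -0.44 0 0" --pt "0.1 0.9 -0.9 4 -0.44 0 0" --pt "0.1 1 -0.8 4 -0.44 0 0" --pt "0.1 1.1 -0.7 4 -0.44 0 0" --pt "0.1 1.1 -0.7 4 -0.44 0 0" --pt "-1 -4 0 0.6 -0.1 0 0" --pt "-1 -7 0 0 0 0 0" --pt "-1 -9 0 0 0 0 0" --pt "-1 -9 0 0 0 0 0" --pt "-1 -9 0 0 0 0 0" --pt "-1 -9 0 0 0 0 0" --pt "-1 -9 0 0 0 0 0" --pt "-1 -6 0 0 0 0 0" --pt "0 -3 0 0 0 0 0" --pt "0 0 0 0 0 0 0"

```text
time_s: 15.65
tcp_pos: [0.5153, -0.1102, 0.0928]
eef_rot: [149.9, -10.1, -0.1]
contact_force: [0.0, -0.5, -1.5]
gripper_width: 0.0124
```

move_arm --pt "0.1 1.2 -0.6 4 -0.44 0 0" --pt "0.1 1.2 -0.5 4 -0.44 0 0" --pt "0.1 1.2 -0.4 4 -0.44 0 0" --pt "0.1 1.2 -0.3 4 -0.44 0 0" --pt "0.1 1.3 -0.2 4 -0.44 0 0" --pt "0.1 1.3 -0.2 4 -0.44 0 0" --pt "0.1 1.3 -0.1 4 -0.44 0 0" --pt "0.1 1.3 0 4 -0.44 0 0" --pt "0.1 1.3 0.1 4 -0.44 0 0" --pt "0.1 1.3 0.2 4 -0.44 0 0" --pt "0.1 1.3 0.3 4 -0.44 0 0" --pt "0.1 1.2 0.4 4 -0.44 0 0" --pt "0.1 1.2 0.5 4 -0.44 0 0" --pt "0.1 1.2 0.6 4 -0.44 0 0" --pt "0.1 1.1 0.6 4 -0.44 0 0" --pt "0.1 1.1 0.7 4 -0.44 0 0" --pt "0.1 1 0.8 4 -0.44 0 0" --pt "0 0 0 0 0 0 0" --pt "0 0 0 0 0 0 0"

```text
time_s: 17.55
tcp_pos: [0.517, -0.0897, 0.094]
eef_rot: [-140.6, -9.4, -13.6]
contact_force: [0.5, 0.3, -1.5]
gripper_width: 0.0123
```

```bash
python3 st.py
```

```text
17.55 [-22.3  19.9 -15.5 -46.9 -62.4 127.7] F [ 0.5  0.3 -1.5] grip [ 0.5118 -0.1008  0.1085]
turn [-0.5  0.1  0. ]
rim [ 0.6313 -0.1133  0.1783]
foot [ 0.6309 -0.1145  0.0283]
lowlip [ 0.6358 -0.0715  0.1779]
```

move_arm --pt "0 0 -4 0.5 0 0 0" --pt "0 1 -6 0 0 0 0" --pt "0 1 -6 0 0 0 0" --pt "0 0 -4 0 0 0 0" --pt "0 0 -2 0 0 0 0" --pt "0 0 -1 0 0 0 0" --pt "0 0 -1 0 0 0 0" --pt "0 0 0 0 0 0 0" --pt "0 0 0 0 0 0 0"

```text
time_s: 18.45
tcp_pos: [0.5171, -0.0871, 0.0707]
eef_rot: [-140.0, -9.3, -13.6]
contact_force: [0.4, -0.7, -1.3]
gripper_width: 0.013
```

move_arm --pt "0 0 -0.5 0 0 0 0" --pt "0 0 -0.5 0 0 0 0" --pt "0 0 0 0 0 0 0" --pt "0 0 0 0 0 0 0"

```text
time_s: 18.85
tcp_pos: [0.517, -0.087, 0.0696]
eef_rot: [-140.0, -9.3, -13.6]
contact_force: [-0.5, -0.3, -1.8]
gripper_width: 0.0127
```

move_arm --pt "0 0 -0.5 0 0 0 0" --pt "0 0 -0.5 0 0 0 0" --pt "0 0 0 0 0 0 0" --pt "0 0 0 0 0 0 0"

```text
time_s: 19.25
tcp_pos: [0.5169, -0.0869, 0.0686]
eef_rot: [-140.0, -9.3, -13.6]
contact_force: [-0.5, 0.9, 0.1]
gripper_width: 0.0125
```

move_arm --pt "0 0 -0.5 0 0 0 0" --pt "0 0 -0.5 0 0 0 0" --pt "0 0 0 0 0 0 0" --pt "0 0 0 0 0 0 0"

```text
time_s: 19.65
tcp_pos: [0.5168, -0.0869, 0.0677]
eef_rot: [-140.0, -9.3, -13.6]
contact_force: [-3.3, 1.8, 2.4]
gripper_width: 0.0127
```

Standing on the bench. I'll release and retreat along the approach line.

move_arm --pt "0 0 0.5 0 0 0 0" --pt "0 0 0.2 0 0 0 0" --pt "0 0 0 0 0 0 0" --squeeze 5

```text
time_s: 19.95
tcp_pos: [0.5174, -0.0873, 0.0683]
eef_rot: [-140.0, -9.4, -13.6]
contact_force: [-1.2, 0.0, -0.4]
gripper_width: 0.0139
```

move_arm --pt "0 0 0 0 0 0 18" --pt "0 0 0 0 0 0 22" --pt "0 0 0 0 0 0 40" --pt "0 0 0 0 0 0 70" --pt "0 0 0 0 0 0 100" --pt "0 0 0 0 0 0 100" --pt "0 0 0 0 0 0 100" --pt "0 0 0 0 0 0 100" --pt "0 0 0 0 0 0 100"

```text
time_s: 20.85
tcp_pos: [0.517, -0.0871, 0.0683]
eef_rot: [-140.0, -9.3, -13.6]
contact_force: [0.4, 0.3, -0.2]
gripper_width: 0.0698
```

move_arm --pt "-3 -6 7 0 0 0 100" --pt "-5 -11 14 0 0 0 100" --pt "-5 -12 15 0 0 0 100" --pt "-5 -12 15 0 0 0 100" --pt "-5 -12 15 0 0 0 100" --pt "-5 -12 15 0 0 0 100" --pt "-6 -12 20 0 0 0 100" --pt "-6 -12 25 0 0 0 100" --pt "-6 0 20 0 0 0 100" --pt "0 0 0 0 0 0 100" --pt "0 0 0 0 0 0 100"

```text
time_s: 21.95
tcp_pos: [0.4709, -0.1764, 0.2151]
eef_rot: [-140.0, -9.4, -13.6]
contact_force: [-0.1, 0.4, -0.0]
gripper_width: 0.0874
```

```bash
python3 st.py|head -1; python3 - <<'E'
import plant,cv2,numpy as np
t=plant.capture("top")["frame"][85:215,215:345];s=plant.capture("scene")["frame"][160:290,190:360]
f=lambda a:cv2.resize(a,(390,390),interpolation=cv2.INTER_CUBIC)
cv2.imwrite("pics/c5.png",np.hstack([f(t),f(s)]))
E
```

```text
21.95 [-32.2  13.1  -7.7 -41.4 -79.1 123.8] F [-0.1  0.4 -0. ] grip [ 0.4657 -0.1877  0.2294]
```

View pics/c5.png

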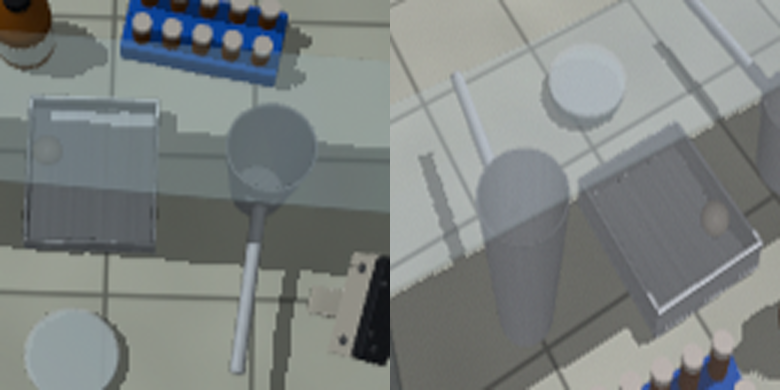

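The dipper stands upright with its bar end about 4 mm from where it began, the tray has not moved, and the ball is in the tray at (47,150). Handing in.

```bash
python3 -c "
import plant;print(plant.close_job())"
```

```text
the job is handed in; nothing more can be done
None
```

I tipped the white ball into the steel tray, set the tall dipper back upright where it was, let go of it and handed the job in at about 22 s. No verdict is reported on hand-in.

- **How it went:** I gripped the handle about 121 mm from the cup's axis, lifted it roughly 27 mm and rolled it to 68°. I moved it 65 mm toward the tray, then rolled it slowly to 93° until the ball rolled out. Then I reversed the moves and stood the dipper down.
- **Last picture:** The ball lies on the tray floor, and the tray's corner is within 1 pixel of its starting place. The dipper is upright, with its bar end about 4 mm from where it began. The gripper is open and clear of everything, with a force reading of about 0.
- **Guard:** By calculation it stayed more than 15 mm from the cup. Wrist force readings between moves never rose above about 5 N.
- **Checks that disagreed:** The calculated bar height after lifting was 109 mm against an expected 106.5 mm, about 2.5 mm off and harmless. No check failed.

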